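Line up the quarter-turn fastener and hold the access cover on its seal

TASK

The hinged access cover on top of the grey lens-cleaner housing stands ajar on its spring. Turn the winged quarter-turn fastener on it anticlockwise (seen from above) until the slot along its wing lines up with the two index ribs on the cover; only then press the cover gently down until it is flush with the frame around it, squeezing the soft seal without crushing it and never forcing the fastener against its catch. Finish while still holding the cover pressed flush like that, as if for a colleague to drive its screws, and leave the small things beside the housing where they are.

Things in the scene. Friction and masses are not known exactly. Their poses are not given: they have to be found in the camera images.
- housing: Fixed grey box on the worktop, 200 mm (its x, front to back) x 170 mm (its y) x 75 mm high; origin at the centre of its underside, x axis to its back, z up. A rocker switch and a dial are on its front. Its top is a frame around a well that the cover closes; the frame's top face is 75 mm above the origin. It stands at various places and yaws.
- cover (a joint): Hinge of the aluminium access cover (143 mm front to back x 126 wide x 4 thick), rad. Hinge axis parallel to the housing's y, 70 mm behind its origin and 73 mm above it. 0 = flush with the frame, +0.10 = ajar as its spring leaves it (front edge 14 mm up), negative = pushed below flush (stop at -0.05). The spring lifts it again when let go.
- cover_front (a point): Middle of the cover's front edge on its top face, 143 mm from the hinge axis; axes as the housing's, tilted with the cover. Force to press the cover at the fastener (105 mm from the hinge): 2 N starts it, at about 0.03 rad (4 N) it meets the seal, about 12 N holds it flush, 17 N pushes it to -0.02 rad, over 20 N crushes the seal.
- fastener (a joint): Turn of the quarter-turn fastener in rad: 0 = slot lined up with the index ribs (wing along the housing's x), negative = turned clockwise from that (it starts at -0.75 to -1.45), stops at -1.65 and +0.6, no click or stop at 0; slight friction (0.03 N m) keeps it where it is left.
- fastener_grip (a point): On the fastener's axis (105 mm in front of the hinge, on the cover's midline), 28 mm above the cover's top face, in the upper part of the wing: a steel paddle 40 mm long (x), 12 wide (y), reaching 7 mm above and 23 mm below this point, with a slot along its top. Under it a disc of 40 mm diameter, 5 mm high, lies on the cover. It moves up and down with the cover.
- catch: Fixed slotted steel catch plate hidden in the well under the fastener. Its slot runs along the housing's x. The fastener's blade enters it only within about 0.15 rad of lined up; otherwise the blade lands on the catch at a cover angle of about 0.05 and the cover goes no further.
- seal: Soft black rubber seal strip, 8 x 124 mm, just inside the front of the frame; the cover lies on it for the last 4 mm of its way. The squeeze on it is about 6 N with the cover flush and grows by 1.5 N for each further mm at the front edge.
- lens_clock: Bystander: round dial gauge lying beside the housing, 72 x 50 x 12 mm; origin at the centre of its underside.
- nose_pad_tin: Bystander: round tin 54 mm in diameter, 22 mm high; origin at the centre of its underside.
- buff_block: Bystander: buffing block 26 x 62 x 24 mm; origin at the centre of its underside.

How it is judged:
By the outcome, as a careful person would: the job done as asked, in the order asked, and still so for the second after the job is handed in, while the arm keeps its last pose, push and grip.
It also fails if it takes over 40 s, if anything falls off the work surface, if the arm or the gripper's body presses on something with over 40 N, if the wrist force passes 120 N, or if a joint passes its speed limit or range.

ROBOT

A 7-joint arm with a two-finger parallel gripper is mounted at the origin on a cart in front of the work surface, level with it; the furniture and walls round the work are solid. World frame = base frame: x ahead of the robot, y to its left, z up, the work surface at z = 0. Lengths are in m, angles in rad, forces in N, time in s.
With the tool pointing down it reaches from about 0.425 to 0.875 m from the base axis. Payload 8.4 kg.
Tool frame: the origin (TCP) lies between the finger pads; the fingertips stand 14 mm ahead of it and the grasp point (between the pads) lies 5 mm behind it (ctrl.tip_extent is the distance from the TCP to the fingertips, in m); z points along the fingers, y is the line along which they close (so a half turn about z gives the same grasp; the last joint's range is limited). The gripper opens to 87 mm and grips with 3 to 60 N. Pads are 19 mm wide; open, the fingers measure 117 mm over their backs; the gripper's body (75 mm by 190 mm) begins 51 mm behind the grasp point.
Start: joints at [1.2, 0.333, 0.04, 1.465, -0.013, 1.343, -0.059], TCP at [0.174, -0.626, 0.237] pointing down, gripper open.
Joint ranges: [-2.58, 2.58], [-0.38, 2.09], [-1.3, 1.39], [0.25, 2.4], [-1.5, 4.64], [0.08, 2.09], [-2.65, 2.65]. Speed limits (rad/s): [2.22, 2.22, 2.79, 2.79, 3.14, 3.14, 3.14].

INTERFACE

Orientations are given as a unit quaternion [x, y, z, w].
In Python, from station import ctrl gives the robot as it stands.
- The arm moves only by the shell command python3 -m creep 'ROWS' [FORCE]. ROWS is text: rows parted by semicolons, each of 7 numbers parted by spaces: the closure, from 0 (fully open) to 1 (shut), then the shift along the world's x, y, z in m, then the turn, a rotation vector about the world's x, y, z in degrees. A call has 1 to 12 rows; each row shifts and turns the commanded pose from where the row before left it; what a row does not reach is not made up. A row lasts 1/8 s, in which the tool goes at most 62.5 mm and 10.7 degrees, less where a joint would pass 70% of its speed; a pose out of reach is approached as far as the arm can. A call is refused whole if a number of a shift passes 0.0625 or a number of a turn 10.7, either way. A call with a gripper value outside its range is refused whole. The fingers move at their own pace and stop on an object; FORCE is the grip in N (left out, the last holds). Time passes only in rows, so rows that do not move let the fingers close. It gives the time, the measured TCP pose, the force, the opening and the grip force at its end, in the units of the state.
- ctrl.get_state(): the state, without advancing time (a new reading comes with each control period).
- ctrl.grab_frame(name): name is "side" or "top"; returns the picture (384x512x3 uint8, red, green, blue); there is no depth.
- ctrl.camera_params(name): a dict with "fx", "fy", "cx", "cy" (pixels), "world_to_cam" (4x4, takes a point from world to camera coordinates). Camera axes: x right, y down, z forward; pixel columns grow to the right and rows downward; lengths in m; the calibration is good to about 2 mm. A picture is of the moment at which its call begins. camera_params takes no time and is no camera call.
- ctrl.close_job(): hands the job in; it is judged then, once.
The state is a dict: "time": time; "joints": joint angles; "qd": joint speeds; "effort": joint torques, N m; "position": TCP position; "ee_rot": TCP orientation; "force": force on the tool from outside, world axes, zero at the start; "moment": the same for the moment, N m; "gripper_width": finger opening in m; "grasp_force": force on a finger pad.
Only numpy, scipy, OpenCV 4.12 (cv2) and the standard library are available. Lean on these libraries where they do the work, as an engineer would, in place of code of your own. Each camera call takes 0.05 s, during which the arm holds its last target. There are 200 camera calls.

## Working session

There is one attempt and no reset: what is moved stays moved. The work goes in short steps, Python scripts to look and compute and a shell command to move; the robot and the scene stay as the last step left them, time stands still between calls to the robot, and variables do not carry over. Pictures are saved under pics/ and viewed, at most 10 in all, crops included, and the job is handed in when it is done.

```bash
mkdir -p pics
python3 - <<'E'
from station import ctrl
import cv2,numpy as np
for n in("top","side"):
    cv2.imwrite(f"pics/{n}0.png",ctrl.grab_frame(n)[...,::-1])
    p=ctrl.camera_params(n);print(n,p["fx"],p["fy"],p["cx"],p["cy"]);print(np.round(p["world_to_cam"],4))
print(ctrl.get_state(),ctrl.tip_extent)
E
```

```text
top 348.9635780517083 348.9635780517083 257.9472964752156 191.7926405694294
[[ 0.0092 -0.9997 -0.0238 -0.0491]
 [-0.9853 -0.005  -0.1706  0.5611]
 [ 0.1704  0.025  -0.9851  0.864 ]
 [ 0.      0.      0.      1.    ]]
side 356.94186666605077 356.94186666605077 252.59751117193102 188.594502880272
[[-0.9958 -0.0901 -0.0182  0.5239]
 [-0.0493  0.6904 -0.7217  0.1022]
 [ 0.0777 -0.7177 -0.692   0.8243]
 [ 0.      0.      0.      1.    ]]
{'time': 0.1, 'joints': array([ 1.19979542,  0.33382192,  0.03984208,  1.46617516, -0.01341458,
        1.34329704, -0.05851253]), 'qd': array([ 2.71280270e-04, -2.75390393e-04,  2.73875220e-04, -2.78521009e-03,
       -2.13669833e-05, -6.61525597e-04,  2.43400654e-04]), 'effort': array([ 3.52733427e-03, -6.57810616e+01,  1.33951608e+00, -4.04712296e+01,
       -5.98079176e-02,  4.10035404e-02,  7.60718558e-05]), 'position': array([ 0.17439562, -0.62575121,  0.23576336]), 'ee_rot': array([ 9.90779605e-01,  1.35481579e-01, -1.32265215e-04, -7.05707300e-04]), 'force': array([ 0.02513921,  0.12232948, -0.57527291]), 'moment': array([ 0.03485027,  0.00594895, -0.00014181]), 'grasp_force': 0.0, 'gripper_width': 0.08724844797505102} 0.014
```

View pics/top0.png

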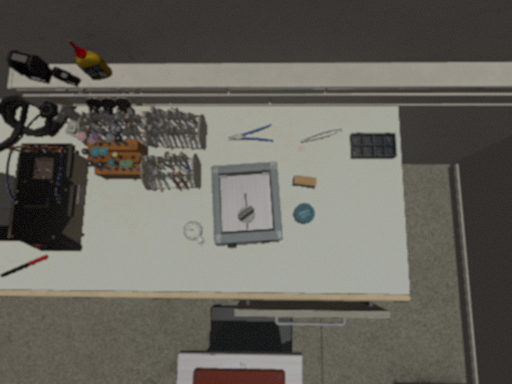

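View pics/side0.png

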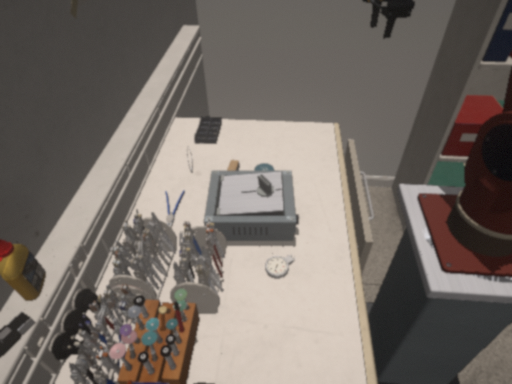

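The top picture shows the housing at about (247,203), its front facing down, the fastener near (247,214), the lens clock at (194,231), the tin at (304,213) and the block at (304,182). I'll zoom in to get the corners.

Run:
```python
import cv2,numpy as np
a=cv2.imread("pics/top0.png")[155:255,200:330]; b=cv2.imread("pics/side0.png")[160:250,195:305]
cv2.imwrite("pics/c1.png",cv2.resize(a,None,fx=6,fy=6,interpolation=cv2.INTER_CUBIC)[:600])
cv2.imwrite("pics/c2.png",cv2.resize(b,None,fx=6,fy=6,interpolation=cv2.INTER_CUBIC))
```

```text
(no output)
```

View pics/c1.png

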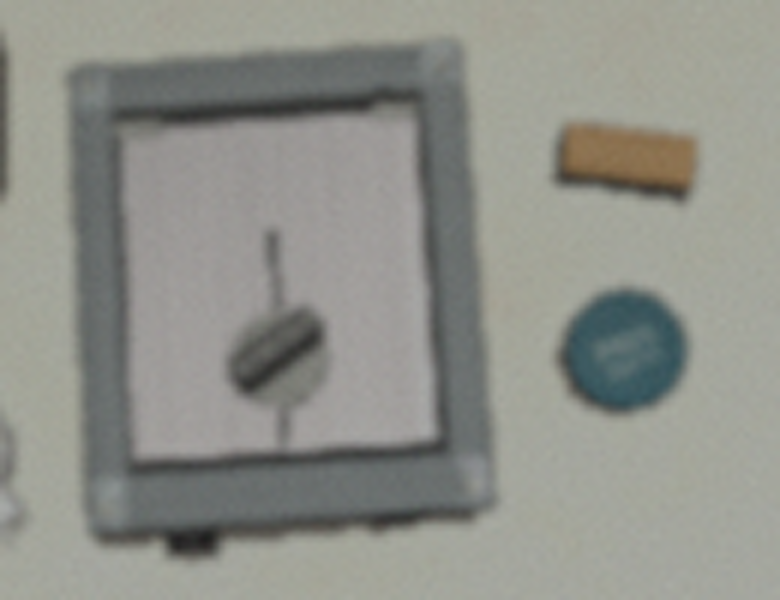

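View pics/c2.png

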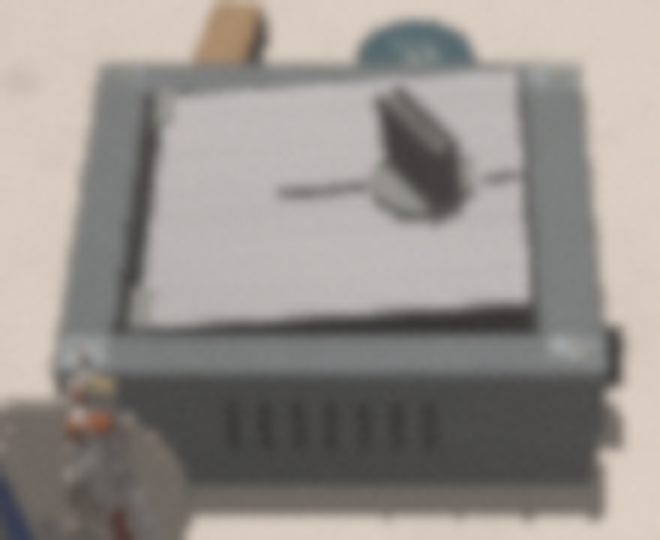

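The top crop shows the frame corners at (70,65), (460,42), (492,508) and (97,537). The ribs run (272,232)-(285,445), and the wing runs from (240,378) lower left to (315,320) upper right. In the side crop, the wing's top runs (385,95)-(455,155).

```bash
cat > h.py <<'E'
import numpy as np,cv2
from scipy.optimize import least_squares
from station import ctrl
P={n:ctrl.camera_params(n) for n in("top","side")}
def proj(n,X):
    p=P[n];M=np.array(p["world_to_cam"]);c=np.atleast_2d(X)@M[:3,:3].T+M[:3,3]
    return np.c_[p["fx"]*c[:,0]/c[:,2]+p["cx"],p["fy"]*c[:,1]/c[:,2]+p["cy"]]
def ray(n,uv,z):
    p=P[n];M=np.array(p["world_to_cam"]);R=M[:3,:3];C=-R.T@M[:3,3]
    d=R.T@np.array([(uv[0]-p["cx"])/p["fx"],(uv[1]-p["cy"])/p["fy"],1]);return C+d*(z-C[2])/d[2]
def W(pose,L):
    x,y,t=pose;c,s=np.cos(t),np.sin(t);L=np.atleast_2d(L)
    return np.c_[x+c*L[:,0]-s*L[:,1],y+s*L[:,0]+c*L[:,1],L[:,2]]
def cov(th,d,y,h): # point on cover: d in front of hinge, h above top face (top at z 75 flush)
    h=h+.002;return [.07-... if 0 else 0]
def cp(th,d,y,h):
    h=h+.002;return [.07-d*np.cos(th)+h*np.sin(th),y,.073+d*np.sin(th)+h*np.cos(th)]
E
sed -i '/^def cov/,+1d' h.py
python3 - <<'E'
from h import *
T=np.array([[70,65],[460,42],[492,508],[97,537]])/6+[200,155]-.4
S=np.array([[103,68],[580,68],[607,365],[57,372]])/6+[195,160]-.4 # BR, FR, FL, BL
k={'BL':[.1,.085,.075],'BR':[.1,-.085,.075],'FR':[-.1,-.085,.075],'FL':[-.1,.085,.075]}
A=np.array([k[i] for i in('BL','BR','FR','FL')]);B=np.array([k[i] for i in('BR','FR','FL','BL')])
f=lambda q:np.r_[(proj("top",W(q,A))-T).ravel(),(proj("side",W(q,B))-S).ravel()]
for g in (f,lambda q:f(q)[:8],lambda q:f(q)[8:]):
    r=least_squares(g,[.5,0,0]);print(r.x,np.round(r.fun,1))
q=least_squares(f,[.5,0,0]).x
g=W(q,cp(.1,.105,0,.028))[0];t=W(q,cp(.1,.105,0,.035))[0];print("grip",g,"top",t)
for n,o,pts in(("top",(200,155),[(236,375),(312,312),(250,388),(322,345)]),("side",(195,160),[(378,95),(440,158),(402,90),(458,145)])):
    w=[ray(n,np.array(p)/6+o-.4,t[2]) for p in pts]
    print(n,np.round(proj(n,t)-o,1)*6,np.round(w,4).tolist())
    for a,b in((0,1),(2,3)): d=w[b]-w[a];print(np.arctan2(d[1],d[0])-q[2],np.hypot(*d[:2]))
E
```

```text
[ 0.53074807 -0.01549625  0.07602143] [-0.7  0.4  0.2 -0.5  1.   0.2 -1.7  0.1 -0.7 -1.4  0.3 -1.7  1.   0.8
 -0.8 -0.2]
[ 0.53087988 -0.01624094  0.0753417 ] [-0.4  0.3  0.5 -0.5  1.3  0.2 -1.4 -0. ]
[ 0.5305713  -0.0143121   0.07669171] [-0.7 -1.   0.4 -1.4  1.1  1.2 -0.8  0.2]
grip [ 0.49935856 -0.01788714  0.11333263] top [ 0.50005538 -0.01783406  0.12029766]
top [[273.  341.4]] [[0.4876, -0.0024, 0.1203], [0.5129, -0.0321, 0.1203], [0.4825, -0.008, 0.1203], [0.4998, -0.0363, 0.1203]]
-0.9427061139747348 0.039080161661146966
-1.0988056574048428 0.033128316203791204
side [[414.  113.4]] [[0.5152, -0.0282, 0.1203], [0.49, 0.0044, 0.1203], [0.5064, -0.0317, 0.1203], [0.4839, -0.003, 0.1203]]
2.1517045020146193 0.04119382953842584
2.160397626888922 0.03649204287467632
```

```bash
python3 -m creep '0 .027 .0505 .001 0 0 9.4;0 .027 .0505 .001 0 0 9.4;0 .027 .0505 .001 0 0 9.4;0 .027 .0505 .001 0 0 9.4;0 .027 .0505 .001 0 0 9.4;0 .027 .0505 .001 0 0 9.4;0 .027 .0505 .001 0 0 9.4;0 .027 .0505 .001 0 0 9.4;0 .027 .0505 .001 0 0 9.4;0 .027 .0505 .001 0 0 9.4;0 .027 .0505 .001 0 0 9.4;0 .027 .0505 .001 0 0 9.4' 20
python3 -m creep '0 0 0 0 -.4 5.7 0;0 0 0 0 0 0 0;0 0 0 0 0 0 0'
cat > st.py <<'E'
from h import *
from scipy.spatial.transform import Rotation as Ro
s=ctrl.get_state();R=Ro.from_quat(s["ee_rot"]).as_matrix();Q=[.5307,-.0155,.076]
def report():
    print("t",s["time"],"pos",s["position"].round(4),"F",s["force"].round(2),"M",s["moment"].round(3),"w",round(s["gripper_width"],4),"g",s["grasp_force"])
    y=R[:,1];print("yaw of y deg",np.degrees(np.arctan2(y[1],y[0])).round(2),"wing ang if held",(np.arctan2(y[1],y[0])-np.pi/2-Q[2]).round(3),"tool z",R[:,2].round(4),"j",s["joints"].round(2))
    g=W(Q,cp(.1,.105,0,.028))[0]-R[:,2]*-.005;print("TCP goal",g.round(4),"delta",(g-s["position"]).round(4))
if __name__=="__main__":report()
E
python3 st.py
```

```text
time: 1.6
position: [0.4989, -0.0185, 0.2485]
ee_rot: [0.433, 0.901, -0.0, 0.0]
force: [0.6, -0.7, 0.0]
gripper_width: 0.0874
grasp_force: 0.0
time: 1.98
position: [0.4982, -0.0206, 0.2481]
ee_rot: [0.435, 0.899, -0.024, -0.043]
force: [-0.8, -0.2, 0.6]
gripper_width: 0.087
grasp_force: 0.0
t 1.975 pos [ 0.4982 -0.0206  0.2481] F [-0.83 -0.24  0.63] M [ 0.064 -0.221  0.009] w 0.087 g 0.0
yaw of y deg 38.45 wing ang if held -0.976 tool z [-0.0986 -0.0066 -0.9951] j [ 0.55  0.14 -0.65  1.71  0.08  1.42  0.55]
TCP goal [ 0.4988 -0.0179  0.1084] delta [ 0.0006  0.0027 -0.1398]
```

```bash
python3 -m creep '0 .001 .003 -.04 0 0 0;0 0 0 -.04 0 0 0;0 0 0 -.03 0 0 0;0 0 0 -.015 0 0 0;0 0 0 -.013 0 0 0;0 0 0 0 0 0 0;0 0 0 0 0 0 0'
python3 st.py
python3 - <<'E'
import cv2,numpy as np
from station import ctrl
a=ctrl.grab_frame("top")[160:250,200:300,::-1];b=ctrl.grab_frame("side")[140:230,215:315,::-1]
f=lambda i:cv2.resize(i,(400,360),interpolation=cv2.INTER_CUBIC)
cv2.imwrite("pics/d1.png",np.hstack([f(a),f(b)]))
E
```

```text
time: 2.85
position: [0.5001, -0.0171, 0.1114]
ee_rot: [0.435, 0.899, -0.025, -0.043]
force: [-0.9, 0.2, -0.2]
gripper_width: 0.0872
grasp_force: 0.0
t 2.85 pos [ 0.5001 -0.0171  0.1114] F [-0.9   0.23 -0.21] M [ 0.043 -0.298  0.032] w 0.0872 g 0.0
yaw of y deg 38.5 wing ang if held -0.975 tool z [-0.098  -0.0071 -0.9952] j [ 0.51  0.27 -0.64  1.87  0.17  1.16  0.47]
TCP goal [ 0.4988 -0.0179  0.1084] delta [-0.0012 -0.0008 -0.003 ]
```

View pics/d1.png

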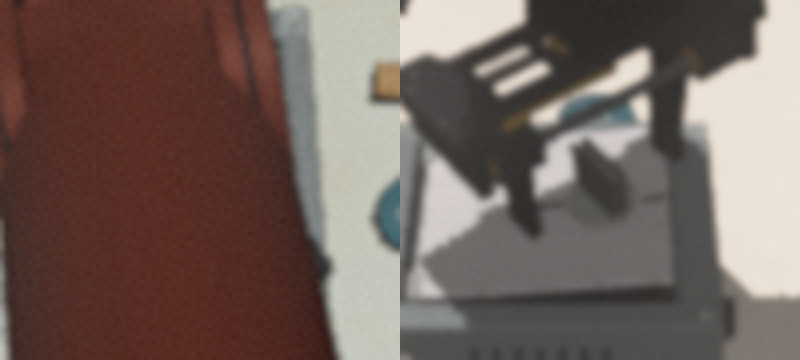

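The side view (right half) shows the wing at about (600,175) with a fingertip on each side, at (535,230) and (675,150). It is centred, so I'll close gently.

```bash
python3 -m creep '.7 -.001 -.001 -.002 0 0 0;.8 0 0 0 0 0 0;.8 0 0 0 0 0 0;.8 0 0 0 0 0 0;1 0 0 0 0 0 0;1 0 0 0 0 0 0;1 0 0 0 0 0 0;1 0 0 0 0 0 0' 10
python3 st.py
```

```text
time: 3.95
position: [0.4985, -0.0182, 0.1086]
ee_rot: [0.435, 0.899, -0.025, -0.043]
force: [0.7, -0.9, 0.2]
gripper_width: 0.0151
grasp_force: 0.0
t 3.95 pos [ 0.4985 -0.0182  0.1086] F [ 0.7  -0.86  0.15] M [ 0.017 -0.228 -0.004] w 0.0151 g 0.0
yaw of y deg 38.5 wing ang if held -0.975 tool z [-0.0994 -0.007  -0.995 ] j [ 0.51  0.27 -0.64  1.87  0.17  1.15  0.47]
TCP goal [ 0.4988 -0.0179  0.1084] delta [ 0.0003  0.0002 -0.0002]
```

```bash
python3 -m creep '1 0 0 0 0 0 0;1 0 0 0 0 0 0;1 0 0 0 0 0 0;1 0 0 0 0 0 0' 10
python3 st.py
```

```text
time: 4.45
position: [0.499, -0.0176, 0.1086]
ee_rot: [0.435, 0.899, -0.024, -0.043]
force: [5.0, 2.5, -2.3]
gripper_width: 0.0118
grasp_force: 10.0
t 4.45 pos [ 0.499  -0.0176  0.1086] F [ 4.99  2.47 -2.29] M [ 0.766 -1.287 -0.055] w 0.0118 g 9.99978159845341
yaw of y deg 38.52 wing ang if held -0.974 tool z [-0.0983 -0.0064 -0.9951] j [ 0.51  0.27 -0.64  1.87  0.17  1.15  0.47]
TCP goal [ 0.4988 -0.0179  0.1084] delta [-0.0001 -0.0003 -0.0003]
```

```bash
python3 -m creep '1 .0006 .0004 0 0 0 0;1 0 0 0 0 0 0;1 0 0 0 0 0 0' 12
python3 st.py
```

```text
time: 4.82
position: [0.499, -0.0176, 0.1086]
ee_rot: [0.435, 0.899, -0.025, -0.043]
force: [2.1, 2.7, -0.7]
gripper_width: 0.0116
grasp_force: 12.0
t 4.825 pos [ 0.499  -0.0176  0.1086] F [ 2.06  2.74 -0.67] M [ 0.565 -0.733 -0.082] w 0.0116 g 11.99975466413889
yaw of y deg 38.51 wing ang if held -0.975 tool z [-0.0994 -0.0069 -0.995 ] j [ 0.51  0.27 -0.64  1.87  0.17  1.15  0.47]
TCP goal [ 0.4988 -0.0179  0.1084] delta [-0.0002 -0.0003 -0.0002]
```

```bash
python3 -m creep '1 0 0 0 .5 .04 5.06;1 0 0 0 .5 .04 5.06;1 0 0 0 .5 .04 5.06;1 0 0 0 .5 .04 5.06;1 0 0 0 .5 .04 5.06;1 0 0 0 0 0 0' 15
python3 st.py
```

```text
time: 5.58
position: [0.499, -0.0176, 0.1085]
ee_rot: [0.227, 0.973, -0.015, -0.048]
force: [1.7, 3.2, -1.3]
gripper_width: 0.012
grasp_force: 15.0
t 5.575 pos [ 0.499  -0.0176  0.1085] F [ 1.71  3.22 -1.29] M [ 0.754 -0.662 -0.013] w 0.012 g 14.999194701667875
yaw of y deg 63.9 wing ang if held -0.532 tool z [-0.0997 -0.0072 -0.995 ] j [ 0.56  0.29 -0.71  1.87  0.2   1.16  0.89]
TCP goal [ 0.4988 -0.0179  0.1084] delta [-0.0002 -0.0003 -0.0002]
```

```bash
python3 -m creep '1 0 0 0 .5 .04 5.08;1 0 0 0 .5 .04 5.08;1 0 0 0 .5 .04 5.08;1 0 0 0 .5 .04 5.08;1 0 0 0 .5 .04 5.08;1 0 0 0 .5 .04 5.08;1 0 0 0 0 0 0;1 0 0 0 0 0 0'
python3 st.py
python3 - <<'E'
import cv2,numpy as np
from station import ctrl
a=ctrl.grab_frame("top")[160:250,200:300,::-1];b=ctrl.grab_frame("side")[160:227,220:295,::-1]
f=lambda i:cv2.resize(i,(400,360),interpolation=cv2.INTER_CUBIC)
cv2.imwrite("pics/e1.png",np.hstack([f(a),f(b)]))
E
```

```text
time: 6.58
position: [0.499, -0.0175, 0.1086]
ee_rot: [-0.037, 0.998, -0.002, -0.05]
force: [0.8, 3.9, -0.0]
gripper_width: 0.0126
grasp_force: 15.0
t 6.575 pos [ 0.499  -0.0175  0.1086] F [ 0.79  3.91 -0.02] M [ 0.998 -0.654 -0.033] w 0.0126 g 14.999906671000645
yaw of y deg 94.27 wing ang if held -0.001 tool z [-0.0996 -0.0082 -0.995 ] j [ 0.63  0.31 -0.79  1.87  0.23  1.17  1.4 ]
TCP goal [ 0.4988 -0.0179  0.1084] delta [-0.0002 -0.0004 -0.0002]
```

View pics/e1.png

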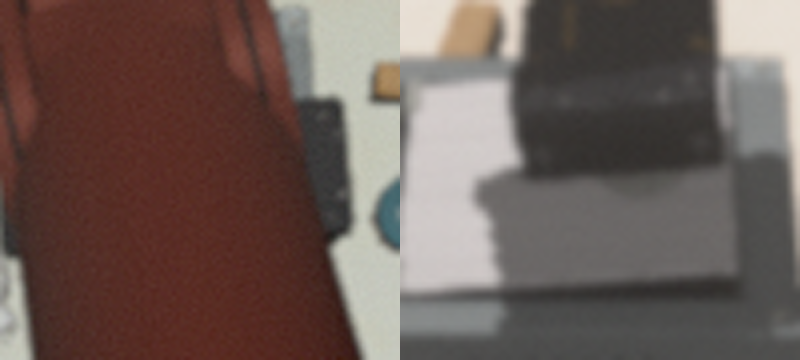

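The wing is now held at about 0 rad by tool yaw, and the gripper hides the slot. I'll press in stages, tilting with the cover and watching for a force jump at 0.05 rad.

```bash
python3 -m creep '1 0 .0003 0 0 0 0;1 0 0 0 0 0 0' 30; python3 -m creep '1 -.0004 0 -.0013 .05 -.71 0;1 -.0004 0 -.0013 .05 -.71 0;1 -.0004 0 -.0013 .05 -.71 0;1 0 0 0 0 0 0;1 0 0 0 0 0 0'; python3 st.py;  python3 -m creep '1 -.0004 0 -.0013 .05 -.71 0;1 -.0004 0 -.0013 .05 -.71 0;1 0 0 0 0 0 0;1 0 0 0 0 0 0'; python3 st.py
```

```text
time: 6.92
position: [0.4991, -0.0175, 0.1085]
ee_rot: [-0.038, 0.998, -0.002, -0.05]
force: [1.4, 3.8, -0.5]
gripper_width: 0.0116
grasp_force: 30.0
time: 7.55
position: [0.4978, -0.0175, 0.1047]
ee_rot: [-0.039, 0.999, -0.002, -0.031]
force: [0.7, 2.3, 2.4]
gripper_width: 0.0117
grasp_force: 30.0
t 7.55 pos [ 0.4978 -0.0175  0.1047] F [0.66 2.32 2.44] M [ 0.585 -0.171 -0.064] w 0.0117 g 30.000438205897808
yaw of y deg 94.42 wing ang if held 0.001 tool z [-0.0626 -0.0061 -0.998 ] j [ 0.65  0.28 -0.8   1.9   0.22  1.12  1.41]
TCP goal [ 0.499  -0.0179  0.1083] delta [ 0.0012 -0.0004  0.0036]
time: 8.05
position: [0.4971, -0.0176, 0.1021]
ee_rot: [-0.039, 0.999, -0.001, -0.019]
force: [1.1, 1.7, 4.4]
gripper_width: 0.0115
grasp_force: 30.0
t 8.05 pos [ 0.4971 -0.0176  0.1021] F [1.08 1.68 4.37] M [ 0.271 -0.065 -0.031] w 0.0115 g 30.000549447722733
yaw of y deg 94.42 wing ang if held 0.001 tool z [-0.0378 -0.0043 -0.9993] j [ 0.66  0.26 -0.8   1.93  0.21  1.08  1.42]
TCP goal [ 0.4991 -0.0179  0.1083] delta [ 0.0021 -0.0003  0.0062]
```

The cover has passed the catch depth at only 4.4 N, so the blade has entered the slot. I'll carry on onto the seal.

```bash
python3 -m creep '1 -.0003 0 -.0013 .05 -.71 0;1 -.0003 0 -.0013 .05 -.71 0;1 0 0 0 0 0 0;1 0 0 0 0 0 0'; python3 st.py; python3 -m creep '1 -.0003 0 -.0012 .05 -.71 0;1 0 0 0 0 0 0;1 0 0 0 0 0 0'; python3 st.py
```

```text
time: 8.55
position: [0.4964, -0.0176, 0.0996]
ee_rot: [-0.039, 0.999, -0.001, -0.006]
force: [-0.8, 0.1, 7.6]
gripper_width: 0.0117
grasp_force: 30.0
t 8.55 pos [ 0.4964 -0.0176  0.0996] F [-0.83  0.11  7.6 ] M [ 0.156  0.255 -0.036] w 0.0117 g 30.00125305261463
yaw of y deg 94.42 wing ang if held 0.001 tool z [-0.0125 -0.0028 -0.9999] j [ 0.67  0.24 -0.8   1.95  0.2   1.04  1.43]
TCP goal [ 0.4992 -0.0179  0.1083] delta [ 0.0028 -0.0003  0.0087]
time: 8.93
position: [0.4962, -0.0176, 0.0986]
ee_rot: [-0.039, 0.999, -0.001, -0.0]
force: [-2.0, 0.7, 9.9]
gripper_width: 0.012
grasp_force: 30.0
t 8.925 pos [ 0.4962 -0.0176  0.0986] F [-1.95  0.69  9.88] M [ 0.163  0.641 -0.113] w 0.012 g 30.00170591287315
yaw of y deg 94.42 wing ang if held 0.001 tool z [-1.e-04 -2.e-03 -1.e+00] j [ 0.68  0.23 -0.81  1.96  0.2   1.03  1.43]
TCP goal [ 0.4993 -0.0179  0.1083] delta [ 0.0031 -0.0003  0.0097]
```

```bash
python3 -m creep '1 .0001 0 -.0006 0 0 0;1 0 0 0 0 0 0;1 0 0 0 0 0 0;1 0 0 0 0 0 0'; python3 st.py
python3 - <<'E'
import cv2,numpy as np
from station import ctrl
F=[]
for i in range(8):
    im=ctrl.grab_frame("side");F.append(ctrl.get_state()["force"])
print(np.mean(F,0),np.std(F,0))
b=im[150:235,195:308,::-1]
cv2.imwrite("pics/f1.png",cv2.resize(b,None,fx=7,fy=7,interpolation=cv2.INTER_CUBIC))
E
```

```text
time: 9.43
position: [0.4961, -0.0176, 0.0981]
ee_rot: [-0.039, 0.999, -0.001, -0.0]
force: [-4.5, 0.6, 12.6]
gripper_width: 0.0115
grasp_force: 30.0
t 9.425 pos [ 0.4961 -0.0176  0.0981] F [-4.46  0.57 12.55] M [ 0.127  0.86  -0.019] w 0.0115 g 30.002198070287704
yaw of y deg 94.42 wing ang if held 0.001 tool z [-5.0e-04 -2.2e-03 -1.0e+00] j [ 0.68  0.24 -0.81  1.96  0.2   1.03  1.43]
TCP goal [ 0.4993 -0.0179  0.1083] delta [ 0.0032 -0.0003  0.0102]
[-4.4926245   0.02371411 12.41196222] [0.46459759 0.42061416 0.479018  ]
```

View pics/f1.png

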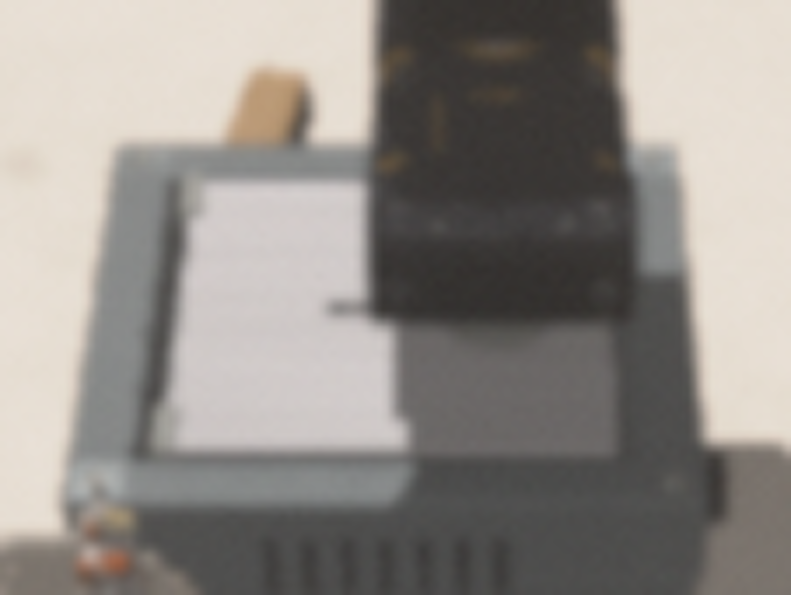

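The side view shows the cover level with the frame, with an even thin gap along its front edge, the bystanders in view unmoved. I'll relieve the leftover sideways force.

```bash
python3 -m creep '1 -.0004 0 0 0 0 0;1 0 0 0 0 0 0;1 0 0 0 0 0 0;1 0 0 0 0 0 0'; python3 st.py
python3 - <<'E'
import numpy as np
from station import ctrl
F=[];M=[];p=[]
for i in range(8):
    ctrl.grab_frame("side");s=ctrl.get_state();F.append(s["force"]);M.append(s["moment"]);p.append(s["position"])
print(np.mean(F,0),np.mean(M,0),np.mean(p,0))
E
```

```text
time: 10.32
position: [0.4961, -0.0176, 0.0982]
ee_rot: [-0.038, 0.999, -0.001, 0.0]
force: [-2.3, 0.8, 10.4]
gripper_width: 0.0119
grasp_force: 30.0
t 10.325 pos [ 0.4961 -0.0176  0.0982] F [-2.28  0.85 10.43] M [ 0.127  0.568 -0.022] w 0.0119 g 30.002003400586545
yaw of y deg 94.41 wing ang if held 0.001 tool z [ 3.0e-04 -2.1e-03 -1.0e+00] j [ 0.68  0.23 -0.81  1.96  0.2   1.03  1.43]
TCP goal [ 0.4993 -0.0179  0.1083] delta [ 0.0032 -0.0003  0.0101]
[-2.95369729  0.0722694  11.09677278] [ 0.13883606  0.52257321 -0.02671993] [ 0.4961253  -0.01761466  0.09821464]
```

```bash
python3 -m creep '1 -.0003 0 -.0004 0 0 0;1 0 0 0 0 0 0;1 0 0 0 0 0 0;1 0 0 0 0 0 0'>/dev/null
cat > m.py <<'E'
import numpy as np
from station import ctrl
F=[];M=[];p=[]
for i in range(8):
    ctrl.grab_frame("side");s=ctrl.get_state();F.append(s["force"]);M.append(s["moment"]);p.append(s["position"])
print(s["time"],np.mean(F,0),np.mean(M,0),np.mean(p,0),s["gripper_width"])
E
python3 m.py
```

```text
11.625 [-2.51889875 -0.08931433 12.2752892 ] [ 0.10336758  0.44061906 -0.00779147] [ 0.49608117 -0.01761467  0.097998  ] 0.01195484776800132
```

The push is 12.3 N, the drop matches flush within a fraction of a millimetre, and the fastener is aligned. I'm handing in now.

```bash
python3 -c "
from station import ctrl
print(ctrl.close_job())"
```

```text
the job is handed in; nothing more can be done
None
```

I turned the fastener about 0.98 rad anticlockwise to line up with the ribs, then pressed the cover flush and handed the job in at 11.6 s still holding it at about 12 N; alignment was read from the tool yaw because the gripper hid the slot, the blade passed catch depth with no force jump, and the arm never went near the bystanders.

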